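# Shorten the scanner boom by one hole

### The job

The barcode scanner sticks out too far over its basket: press in the sprung button on the side of the telescopic boom and slide the scanner's outer tube towards the post until the button snaps out again in the very next hole. Then, with the tube still in hand, push or tug it lengthwise against the lock for a moment, lightly (about 10 N, never over 20 N), to prove that it is locked, and let go. Leave the things around it where they are.

Things in the scene. Friction and masses are not known exactly. Their poses are not given: they have to be found in the camera images.
- boom: fixed bench stand: dark foot 120 x 130 x 12 mm, grey post 44 mm square, 162 mm tall, with a black clamp block (x -26 to 34, y -28 to 28, top at 163 mm) and a fixed aluminium inner bar 20 mm square, level at height 140 mm, ending 250 mm out. Origin at bench level mid-foot; x points out along the boom to the scanner, z up; the button is on the -y side, is pressed towards +y, and stays put along x
- sleeve (a joint): slide of the steel outer tube (30 x 30 mm, wall 2 mm, with the scanner on its end) on the fixed bar, in m: about 0 at the start, grows as the tube is pushed towards the post. The button drops into the next hole somewhere from 0.034 to 0.054 (its keeper plate is set differently each time). Locked, the tube has about 1.5 mm of play each way. About 3 N of drag; stays where it is left, cannot turn
- button (a joint): press of the sprung domed brass button, in m, 0 fully out (6 mm proud of the tube). Spring 3 N, 5 N at 6 mm, where it is flush; then its dome is cammed under the wall by pushing the tube along (some 8 to 16 N, within the first 10 mm of travel); the wall keeps it in (8 mm) up to the next hole, where it springs out. Pressed under 5 mm it blocks the tube
- sleeve_grip (a point): point on the axis of the outer tube at the hole where the button is at the start; moves with the tube; 140 mm above the bench. The tube reaches from 70 mm nearer the post to 130 mm farther out and is free all round here (30 mm wide, 36 mm over the button). The next hole, 13 mm square, is in a dark keeper plate on the same face, 34 to 54 mm farther out. Axes as the boom's
- scanner (a point): middle of the glass window under the grey scanner head (74 x 92 x 36 mm, hanging under the end of the tube, carried by it; window 86 mm above the bench, 330 mm out from the post's axis at the start)
- basket: slatted white basket 170 x 240 x 60 mm fixed on the bench below the scanner, with cartons in it; origin at its underside
- pill_bottle: white pill jar, 44 mm diameter, 72 mm tall, standing loose near the boom; origin at its underside
- carton: white carton 100 x 55 x 40 mm with a band, loose near the boom; origin at its underside
- amber_jar: small amber jar, 36 mm diameter, 60 mm tall, loose near the boom; origin at its underside
- button_tip (a point): outermost point of the brass button (10 mm diameter, domed), on the boom's -y side, 170 mm out from the post's axis and 140 mm above the bench, in a 13 mm square hole of the tube; moves only in and out. Axes as the boom's; pressed towards +y

How it is judged:
By the outcome, as a careful person would: the job done as asked, in the order asked, and still so for the second after the job is handed in, with the robot touching nothing.
It also fails if it takes over 42 s, if anything falls off the work surface, if the arm or the gripper's body presses on something with over 40 N, if the wrist force passes 120 N, or if a joint passes its speed limit or range.

### The arm

A 6-joint arm with a two-finger parallel gripper is mounted at the origin on the work surface. World frame = base frame: x ahead of the robot, y to its left, z up, the work surface at z = 0. Lengths are in mm, angles in rad, forces in N, time in s.
With the tool pointing down it reaches from about 375 to 975 mm from the base axis. Payload 3.8 kg.
Tool frame: the origin (TCP) lies on the centre line of the jaws, within the pads' length; the fingertips stand robot.finger_overhang ahead of it and the grasp point (between the pads) is the TCP (robot.finger_overhang is the distance from the TCP to the fingertips, in mm); z points along the fingers, y is the line along which they close (so a half turn about z gives the same grasp; the last joint's range is limited). The gripper opens to 85 mm and grips with 20 to 120 N. Pads are 22 mm wide; open, the fingers measure 114 mm over their backs; the gripper's body (76 mm by 85 mm) begins 54 mm behind the grasp point. The pads swing forward as they close: fully open they stand 13 mm farther back than shut.
Start: joints at [1.277, 0.264, 1.604, -0, 1.274, -0.037], TCP at [171.439, 652.861, 250.28] pointing down, gripper open.
Joint ranges: [-2.63, 2.63], [-0.94, 2.18], [0.31, 2.57], [-1.31, 4.45], [0, 2.66], [-2.55, 2.55]. Speed limits (rad/s): [2.57, 2.57, 3.14, 3.14, 3.14, 3.14].

### API

Orientations are given as a rotation vector (axis times angle).
In Python, from plant import robot gives the robot as it stands. The module is installed in compiled form; this text tells all that it offers. Calls block until the motion is done:
- robot.movep(position, orientation): joint-space move of the TCP to a pose.
- robot.move_linear(position, orientation=None, speed=150, f_stop=None): straight line of the TCP; orientation=None keeps the orientation; speed is the mean speed in mm/s. With f_stop (N) it stops when the force on the tool has changed by that much, and returns True; else False.
- robot.goto_joints(angles): joint-space move.
- robot.grip(opening, f_grip=None): finger opening in mm; f_grip is the grip in N (None keeps the last); returns when the fingers have stopped.
- robot.dwell(seconds).
- robot.solve_ik(position, orientation): joint angles nearest the present ones, or None.
- robot.read_camera(name): name is "side" or "top"; returns the picture (420x560x3 uint8, blue, green, red); there is no depth.
- robot.camera_info(name): a dict with "fx", "fy", "cx", "cy" (pixels), "dist" ([k1, k2, p1, p2, k3] as OpenCV has them; the pictures are not rectified), "world_from_camera" (4x4, takes a point from camera to world coordinates). Camera axes: x right, y up, looking along -z (the intrinsics and any distortion apply to the point x, -y, -z); pixel columns grow to the right and rows downward; lengths in mm; the calibration is good to about 2 mm. A picture is of the moment at which its call begins. camera_info takes no time and is no camera call.
A pose or a line that the arm cannot do raises robot.Unreachable and nothing moves.
- robot.job_done(): hands the job in; it is judged then, once.
Trained networks look in the newest picture that a camera, given by its name, has taken for a name from the list of things; names that differ only in an ending like _2 or _b are one class to them, and where a whole thing is asked for, a point or a joint stands for the part that bears it (a point fixed in the world has none). Each returns a list of dicts, best first, with "score" (0 to 1); they miss things now and then, are a little off and sometimes report something else, mostly with a low value. They report only what shows in the picture. A call takes as long as a camera call.
- robot.trace(name, camera): "pixels" (420x560 bool, what is visible of it) and "point" ([column, row] in pixels, amid what is visible of it).
Readings, each from a call of its own:
- robot.current_time(): time.
- robot.current_qpos(): joint angles.
- robot.current_dq(): joint speeds.
- robot.current_joint_torque(): joint torques, N m.
- robot.current_ee_pos(): TCP position.
- robot.current_eef_rot(): TCP orientation.
- robot.current_wrist_force(): force on the tool from outside, world axes, zero at the start.
- robot.current_wrist_torque(): the same for the moment, N m.
- robot.current_gripper_width(): finger opening in mm.
- robot.current_grip_force(): force on a finger pad.
Only numpy, scipy, OpenCV 4.12 (cv2) and the standard library are available. Lean on these libraries where they do the work, as an engineer would, in place of code of your own. Each camera call takes 0.05 s, during which the arm holds its last target. There are 200 camera calls.

## Working session

There is one attempt and no reset: what is moved stays moved. The work goes in short steps, each a Python script; the robot and the scene stay as the last script left them, time stands still between calls to the robot, and variables do not carry over. Pictures are saved under pics/ and viewed, at most 10 in all, crops included, and the job is handed in when it is done.

```bash
mkdir -p pics
cat > h.py <<'E'
import numpy as np, cv2
from plant import robot
def cam(n):
    c=robot.camera_info(n); K=np.array([[c['fx'],0,c['cx']],[0,c['fy'],c['cy']],[0,0,1.]])
    return K,np.array(c['dist'],float),np.array(c['world_from_camera'],float)
def ray(n,p):
    K,d,T=cam(n); u=cv2.undistortPoints(np.array([[p]],float),K,d)[0,0]
    r=T[:3,:3]@np.array([u[0],-u[1],-1.]); return T[:3,3],r/np.linalg.norm(r)
def tri(ps):
    A=np.zeros((3,3));b=np.zeros(3);L=[]
    for n,p in ps:
        o,r=ray(n,p);M=np.eye(3)-np.outer(r,r);A+=M;b+=M@o;L.append((o,r))
    x=np.linalg.solve(A,b); return x,[np.linalg.norm(np.cross(x-o,r)) for o,r in L]
def plane(n,p,z):
    o,r=ray(n,p); return o+r*(z-o[2])/r[2]
def proj(n,X):
    K,d,T=cam(n); Y=(np.linalg.inv(T)@np.r_[X,1])[:3]*[1,-1,-1]
    return cv2.projectPoints(Y.reshape(1,1,3),np.zeros(3),np.zeros(3),K,d)[0].ravel()
E
cat > a.py <<'E'
from h import *
print(robot.finger_overhang)
P={}
for n in ("side","top"):
    im=robot.read_camera(n); cv2.imwrite(f"pics/{n}0.png",im)
    print(n,cam(n)[2].round(2).tolist(), robot.camera_info(n)['fx'])
    for t in ("boom","sleeve","sleeve_grip","scanner","button","button_tip","basket","pill_bottle","carton","amber_jar"):
        r=robot.trace(t,n)
        for q in r[:2]:
            ys,xs=np.nonzero(q["pixels"]); print(n,t,round(q["score"],2),np.round(q["point"],1),len(xs), (xs.min(),xs.max(),ys.min(),ys.max()) if len(xs) else None)
        if r:P.setdefault(t,[]).append((n,r[0]["point"]))
for t,v in P.items():
    if len(v)==2: print(t,tri(v))
print(robot.current_time(), robot.current_eef_rot())
E
python3 a.py
```

```text
19.0
side [[0.92, 0.24, -0.32, 294.5], [-0.4, 0.51, -0.76, -699.49], [-0.02, 0.83, 0.56, 586.06], [0.0, 0.0, 0.0, 1.0]] 421.6374385827214
side boom 0.6 [317.6 300.4] 10334 (np.int64(195), np.int64(384), np.int64(187), np.int64(393))
side sleeve 0.93 [239.8 223.4] 3118 (np.int64(196), np.int64(300), np.int64(187), np.int64(265))
side sleeve 0.34 [221.8 325.8] 2342 (np.int64(190), np.int64(253), np.int64(298), np.int64(358))
side sleeve_grip 0.82 [240.2 223.9] 3132 (np.int64(196), np.int64(301), np.int64(187), np.int64(265))
side scanner 0.95 [241.8 220.9] 3028 (np.int64(196), np.int64(299), np.int64(187), np.int64(265))
side basket 0.95 [238.5 264.9] 5826 (np.int64(175), np.int64(310), np.int64(222), np.int64(309))
side pill_bottle 0.97 [327.6 247. ] 523 (np.int64(317), np.int64(338), np.int64(233), np.int64(264))
side carton 0.6 [220.5 327.3] 2394 (np.int64(190), np.int64(253), np.int64(298), np.int64(358))
side carton 0.47 [327.  248.8] 575 (np.int64(317), np.int64(338), np.int64(234), np.int64(265))
side amber_jar 0.92 [382.4 291.5] 620 (np.int64(372), np.int64(393), np.int64(274),
[... 1400 characters left out ...]
26)])
scanner (array([488.32933388, -21.96868779,  99.1273534 ]), [np.float64(2.9778308012225976), np.float64(2.9778308012225607)])
basket (array([491.61213296, -33.51302634,  -3.3089097 ]), [np.float64(18.8119528040953), np.float64(18.81195280409522)])
pill_bottle (array([ 641.34965094, -114.29882132,   48.32806664]), [np.float64(0.7754729832378285), np.float64(0.775472983237803)])
carton (array([ 385.44868934, -197.13486462,   14.11333456]), [np.float64(0.5239239291608502), np.float64(0.5239239291607635)])
amber_jar (array([ 684.1609785 , -249.93562314,   25.69212751]), [np.float64(0.35719217585291113), np.float64(0.35719217585266394)])
1.1 [ 4.02293121e-01  3.11572068e+00 -2.50419631e-05]
```

Run:
```python
import cv2
a=cv2.imread("pics/side0.png")[170:400,160:400]; cv2.imwrite("pics/s0z.png",cv2.resize(a,None,fx=2.6,fy=2.6,interpolation=cv2.INTER_CUBIC))
a=cv2.imread("pics/top0.png")[170:370,200:480]; cv2.imwrite("pics/t0z.png",cv2.resize(a,None,fx=2.8,fy=2.8,interpolation=cv2.INTER_CUBIC))
```

```text
(no output)
```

View pics/s0z.png

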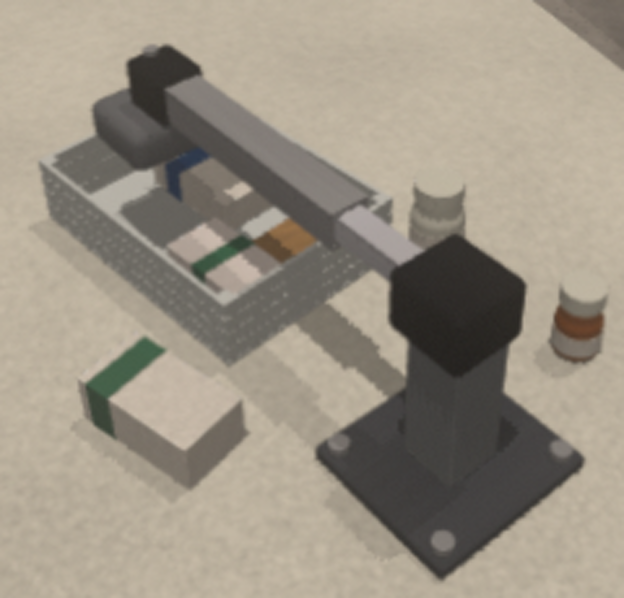

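View pics/t0z.png

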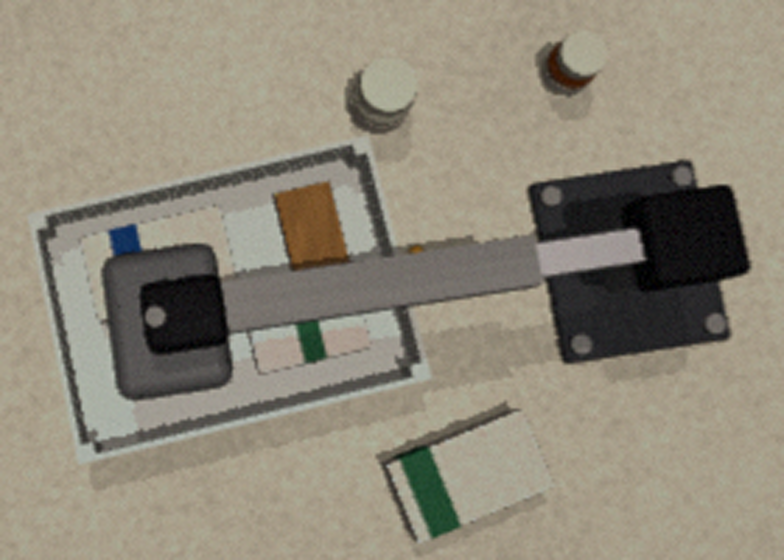

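Side view: the boom runs away to the upper left, with the foot at crop (318..582, 455..577) and the tube's near end at about (332..372, 190..213). Top view: the boom runs left along about +y, and the button is a brass spot at crop (415,250), on the world +x side. The jars and the carton stand clear of the tube. Next I fit the boom pose from these points.

```bash
cat > fit.py <<'E'
from h import *
from scipy.optimize import least_squares
T=lambda u,v:(200+u/2.8,170+v/2.8); S=lambda u,v:(160+u/2.6,170+v/2.6)
C=[("top",T(528,186),(60,-65,12)),("top",T(691,160),(-60,-65,12)),("top",T(563,362),(60,65,12)),("top",T(729,338),(-60,65,12)),
("top",T(538,235),(100,-15,155)),("top",T(541,286),(100,15,155)),("top",T(415,250),(170,-20,140)),
("side",S(318,455),(60,65,6)),("side",S(443,575),(-60,65,6)),("side",S(582,460),(-60,-65,6)),("side",S(332,213),(100,15,155)),("side",S(372,190),(100,-15,155))]
def w(q,p):
    c,s=np.cos(q[2]),np.sin(q[2]); return np.array([q[0]+c*p[0]-s*p[1],q[1]+s*p[0]+c*p[1],p[2]+q[3]])
f=lambda q:np.concatenate([proj(n,w(q,p))-uv for n,uv,p in C])
r=least_squares(f,[500,-260,1.57,0],loss="soft_l1")
q=r.x;print(q.round(3));print(f(q).reshape(-1,2).round(1))
print("button",w(q,(170,-21,140)),"grip",w(q,(170,0,140)))
for n in("top","side"):
    im=cv2.imread(f"pics/{n}0.png")
    for L in ([(x,s*15,155) for x in(100,280) for s in(-1,1)],[(-26,-28,163),(34,-28,163),(34,28,163),(-26,28,163)],[(170,-21,140),(330,0,86)]):
        for p in L:
            u=proj(n,w(q,p));cv2.circle(im,tuple(int(round(a*16)) for a in u),16,(0,0,255),-1,shift=4)
    y,x=((170,200),(170,160))[n=="side"]
    im=im[y:y+150,x:x+280]; globals()[n]=cv2.resize(im,None,fx=2,fy=2,interpolation=cv2.INTER_CUBIC)
cv2.imwrite("pics/fit.png",np.vstack([top,side]))
np.save("q.npy",q)
E
python3 fit.py
```

```text
[ 548.838 -305.749    1.844   -0.867]
[[ 0.1 -0.9]
 [-0.1 -0.4]
 [ 0.7  0.8]
 [ 0.9  0. ]
 [-2.2  0.2]
 [ 0.2 -0.6]
 [-0.2 -0.8]
 [-1.5 -1.6]
 [ 0.   0.6]
 [ 1.9 -0. ]
 [-0.3  0.1]
 [-1.7  1.4]]
button [ 523.1959652  -136.38701031  139.13335971] grip [ 502.97463729 -142.05251098  139.13335971]
```

View pics/fit.png

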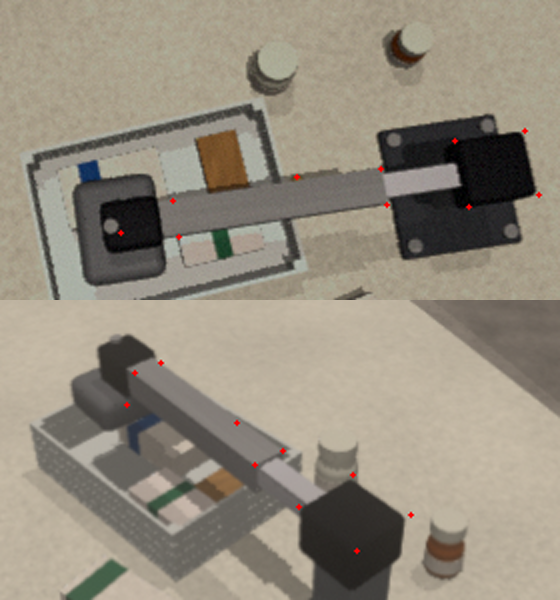

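The overlay matches the foot, clamp and tube end. The tube's far end is off by about 2 px in the top view, so I refine with its measured edges.

```bash
cat > edge.py <<'E'
from fit import *
im=cv2.imread("pics/top0.png").astype(float)
r=robot.trace("sleeve","top"); m=r[0]["pixels"]
g=cv2.imread("pics/top0.png",0).astype(float)
E=[]
for X in np.arange(110,281,10):
    row=[]
    for s in(-1,1):
        u0=proj("top",w(q,(X,s*15,155))); u1=proj("top",w(q,(X,s*16,155)));d=(u1-u0)/np.linalg.norm(u1-u0)
        t=np.arange(-5,5.1,.25); P=(u0+t[:,None]*d).astype(np.float32)
        v=np.stack([cv2.remap(im[...,k].astype(np.float32),P[:,0],P[:,1],cv2.INTER_LINEAR).ravel() for k in range(3)],1)
        gr=np.linalg.norm(v[4:]-v[:-4],axis=1); k=gr.argmax(); row+=[t[k+2],gr[k]]
    u=proj("top",w(q,(X,0,155))).round().astype(int); row+=list(im[u[1],u[0]])
    E.append(row); print(X,np.round(row,1))
E
python3 edge.py | tail -18
```

```text
110 [  1.5  79.1   0.2  75.2 105.  115.  118. ]
120 [  1.2  44.7   0.2 120.9 100.  106.  111. ]
130 [  1.2  47.    0.2 126.8 112.  116.  123. ]
140 [  4.2  70.6   0.5 111.2 108.  112.  117. ]
150 [  4.   74.4   0.5 107.1 101.  111.  114. ]
160 [  4.   82.4   0.5  82.1 100.  105.  108. ]
170 [  4.   94.1   0.8  92.3 106.  111.  113. ]
180 [  3.8  78.3   0.8  77.4 106.  113.  116. ]
190 [  0.8  66.2  -1.   54.5 104.  109.  115. ]
200 [  4.   59.    0.  113.5 105.  110.  114. ]
210 [  3.5  77.7   0.2 115.5 105.  109.  116. ]
220 [  0.5  53.6   0.2 137.1 106.  112.  117. ]
230 [  1.   49.3   0.2 144.7 105.  110.  117. ]
240 [  1.   63.1  -0.8  77.4 106.  112.  117. ]
250 [  1.   54.6  -0.5  62.6 110.  115.  118. ]
260 [  4.   87.1   0.5  88.8 107.  112.  119. ]
270 [  3.8  90.4   0.5  84.1 105.  112.  119. ]
280 [  3.8  68.8   0.8  55.9 110.  118.  123. ]
```

```bash
cat > g.py <<'E'
from h import *
from scipy.spatial.transform import Rotation as R
q=np.load("q.npy"); th=q[2]
bx=np.array([np.cos(th),np.sin(th),0]); by=np.array([-np.sin(th),np.cos(th),0])
G=np.array([q[0],q[1],0])+170*bx-0.7*by+[0,0,138]   # button station on the tube axis
def ori(s):
    y=s*by; z=np.array([0,0,-1.]); return R.from_matrix(np.stack([np.cross(y,z),y,z],1)).as_rotvec()
def fb():
    f=robot.current_wrist_force(); return np.round([f@bx,f@by,f[2]],1)
def along():
    p=robot.current_ee_pos(); return round(float((p-G)@bx),2)
E
python3 - <<'E'
from g import *
q0=robot.current_qpos(); best=None
for s in(1,-1):
    j=robot.solve_ik(G+4*bx+[0,0,110],ori(s)); print(s,np.round(j,2) if j is not None else None)
    if j is not None and (best is None or abs(j[5])<best[0]): best=(abs(j[5]),s)
s=best[1]; open("s.txt","w").write(str(s))
robot.movep(G+4*bx+[0,0,110],ori(s)); robot.grip(70)
robot.move_linear(G+4*bx,speed=120,f_stop=8)
print(robot.current_time(),(robot.current_ee_pos()-G).round(1),fb())
T=[cv2.imread]
a=robot.read_camera("side")[190:330,190:390];b=robot.read_camera("top")[190:330,240:440]
cv2.imwrite("pics/c1.png",cv2.resize(np.vstack([a,b]),None,fx=2.1,fy=2.1,interpolation=cv2.INTER_CUBIC))
E
```

```text
1 None
-1 [-0.32 -0.03  1.93  0.    1.24 -0.59]
5.5333 [-0.4  3.6  0.8] [-0.5  0.8 -0.5]
```

View pics/c1.png

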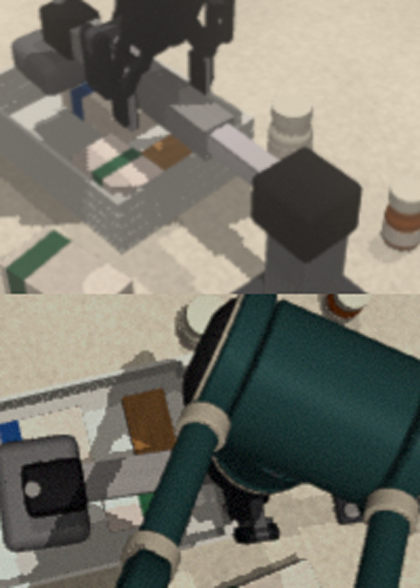

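The fingers straddle the tube at the button, with nothing touched. Next I close gently and check the centring.

Run:
```python
from g import *
robot.grip(41); print(fb(),robot.current_gripper_width())
robot.grip(28,20); print(robot.current_gripper_width(),robot.current_grip_force(),fb(),(robot.current_ee_pos()-G).round(2),robot.current_time())
```

```text
[-0.3 -0.2  0.2] 40.78811087687516
29.784414512858234 21.397152096033096 [-0.1  2.3  4.3] [-1.4   3.61  0.67] 6.2667
```

Run:
```python
from g import *
robot.grip(28,70); print(robot.current_gripper_width(),fb(),along())
p=robot.current_ee_pos()
for d in (2,4,6,8,10,12,16,20,24,28):
    h=robot.move_linear(p-d*bx,speed=20,f_stop=28); print(d,h,along(),fb(),round(robot.current_gripper_width(),2))
    if h: break
print(robot.current_time())
```

```text
29.04943848027558 [0.5 2.4 5.7] 3.84
2 False 2.62 [ 5.2 -1.1  3.7] 29.59
4 False 0.71 [ 5.5 -0.1  3.4] 29.5
6 False -0.42 [ 9.5 -0.9  3.6] 29.16
8 False -4.3 [1.2 0.5 1.9] 28.96
10 False -6.19 [ 2.2 -0.4  2.6] 29.22
12 False -8.38 [2.3 1.2 3.4] 29.51
16 False -12.24 [ 3.  -0.6  4.4] 29.42
20 False -16.33 [2.7 1.2 3.9] 29.39
24 False -20.21 [4.  1.6 4.1] 28.9
28 False -24.38 [2.6 1.7 3.3] 29.22
9.4
```

Run:
```python
from g import *
p=robot.current_ee_pos()
h=robot.move_linear(p-28*bx,speed=8,f_stop=8); print(h,along(),fb(),robot.current_time())
for i in range(4):
    robot.dwell(0.1); print(along(),fb())
```

```text
False -50.97 [6.9 3.5 6.3] 13.075
-50.92 [6.8 3.2 7. ]
-50.96 [8.4 4.1 7.2]
-50.96 [7.9 4.1 6. ]
-50.97 [8.  3.3 7.4]
```

Run:
```python
from g import *
p0=robot.current_ee_pos()
t=G+(-52.4)*bx; base=p0-((p0-G)@bx)*bx
for x in (-52.7,-53.0,-53.3):
    robot.move_linear(base+x*bx,speed=3); robot.dwell(.1); f=fb(); print(x,along(),f)
    if f[0]>9.5: break
for i in range(5): robot.dwell(.1); print(along(),fb())
cv2.imwrite("pics/c2.png",cv2.resize(robot.read_camera("side")[170:310,170:370],None,fx=3,fy=3,interpolation=cv2.INTER_CUBIC))
print(robot.current_time())
```

```text
-52.7 -51.02 [7.8 2.3 8. ]
-53.0 -51.09 [9.3 3.1 7.3]
-53.3 -51.13 [10.2  2.5  8. ]
-51.13 [10.1  3.1  8.3]
-51.12 [9.4 1.9 8.3]
-51.12 [9.9 2.4 7.6]
-51.16 [10.1  2.5  8. ]
-51.14 [10.2  3.   7.9]
15.0917
```

View pics/c2.png

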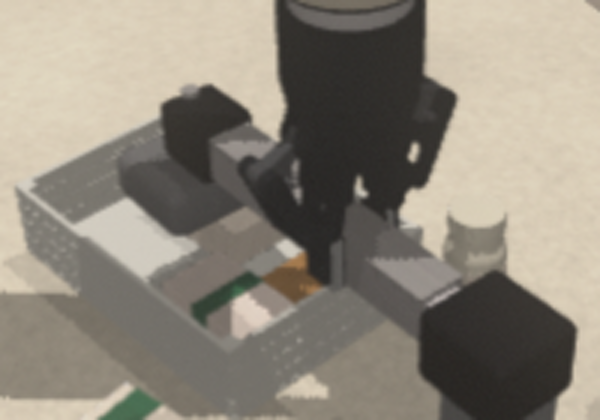

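The push held at about 10 N with no movement, at a travel of about 55 mm. I tug the other way lightly to make sure it's the lock and not an end stop.

Run:
```python
from g import *
p0=robot.current_ee_pos(); base=p0-((p0-G)@bx)*bx
for x in np.arange(-51.5,-43.9,.5):
    robot.move_linear(base+x*bx,speed=5); robot.dwell(.05); f=fb(); print(round(x,1),along(),f)
    if f[0]<-9: break
for i in range(4): robot.dwell(.1); print(along(),fb())
print(robot.current_time())
```

```text
-51.5 -51.05 [4.7 1.9 6.4]
-51.0 -50.96 [3.7 2.7 4.2]
-50.5 -50.87 [0.8 2.7 3.1]
-50.0 -50.63 [-2.5  2.5  2.2]
-49.5 -49.73 [-3.   1.9  1.4]
-49.0 -49.0 [-2.6  3.7  1.6]
-48.5 -48.44 [-2.9  2.9  0.9]
-48.0 -47.93 [-2.7  2.   1.6]
-47.5 -47.5 [-3.5  1.9  1.2]
-47.0 -47.27 [-4.3  1.7  0.2]
-46.5 -47.07 [-6.4  2.6  0.4]
-46.0 -47.01 [-7.3  1.9 -0.6]
-45.5 -46.86 [-8.8  3.2 -1.3]
-45.0 -46.75 [-10.5   1.3  -1.6]
-46.76 [-10.1   2.4  -2.8]
-46.75 [-9.9  2.8 -1.9]
-46.76 [-9.3  2.  -2.8]
-46.78 [-10.3   2.1  -1.8]
19.95
```

It's locked both ways, with about 3 mm of play in total. I relax, let go, retreat and check.

Run:
```python
from g import *
p0=robot.current_ee_pos(); base=p0-((p0-G)@bx)*bx
robot.move_linear(base-47.6*bx,speed=10); print(fb())
robot.grip(70); p=robot.current_ee_pos()
print(robot.move_linear(p+[0,0,110],speed=120),fb())
j=robot.current_qpos().copy(); j[0]+=0.9; robot.goto_joints(j)
a=robot.read_camera("side")[170:310,170:400];b=robot.read_camera("top")[180:320,240:470]
cv2.imwrite("pics/c3.png",cv2.resize(np.vstack([a,b]),None,fx=2.1,fy=2.1,interpolation=cv2.INTER_CUBIC))
print(robot.current_time(),fb())
```

```text
[-0.1  3.4  2.9]
False [-1.2 -0.4 -0.1]
23.7417 [ 0.1 -0.   0.2]
```

View pics/c3.png

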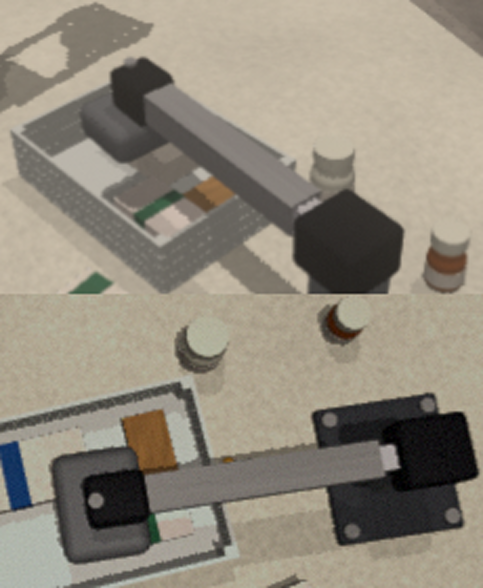

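The tube has moved in by about 52 mm, the brass button shows again at (228,460) in the top view, and everything around it is in place.

```bash
python3 -c "
from plant import robot
print(robot.job_done())"
```

```text
the job is handed in; nothing more can be done
None
```

The tube slid in about 52 mm and the button snapped out in the next hole; pushing and then tugging at about 10 N showed it locked both ways, and I let go and handed the job in at about 24 s.

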